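# Re-rack the pill bottles in reverse order

### The arm

A 7-joint arm with a two-finger parallel gripper is mounted at the origin on the work surface. World frame = base frame: x ahead of the robot, y to its left, z up, the work surface at z = 0. Lengths are in m, angles in rad, forces in N, time in s.
With the tool pointing down it reaches from about 0.4 to 0.9 m from the base axis. Payload 5.5 kg.
Tool frame: the origin (TCP) lies on the centre line of the jaws, within the pads' length; the fingertips stand 25 mm ahead of it and the grasp point (between the pads) lies 6 mm ahead of it; z points along the fingers, y is the line along which they close (so a half turn about z gives the same grasp; the last joint's range is limited). The gripper opens to 92 mm and grips with 3 to 60 N. Pads are 19 mm wide; open, the fingers measure 130 mm over their backs; the gripper's body (75 mm by 190 mm) begins 47 mm behind the grasp point.
Start: joints at [-1.08, 0.501, -0.427, 1.55, 0.221, 1.138, -0.21], TCP at [0.147, 0.633, 0.252] pointing down, gripper open.
Joint ranges: [-2.88, 2.88], [-0.31, 2.03], [-1.54, 1.56], [0.2, 2.42], [-1.41, 4.55], [0.19, 2.02], [-2.57, 2.57]. Speed limits (rad/s): [2.57, 2.57, 3.14, 3.14, 3.14, 3.14, 3.14].

### API

Orientations are given as a unit quaternion [x, y, z, w].
In Python, from bench import arm gives the robot as it stands.
- The arm moves only by the tool play_rows, never from a script. Its argument "series" is a list of rows, each a list of 3 entries, a list of its own where there are three numbers: the shift along the world's x, y, z in units of 40 mm (1.0 is 40 mm), then the turn, a rotation vector about the world's x, y, z in rad, then the opening, from 0 (shut) to 1 (fully open). In form: [[[x, y, z], [ax, ay, az], grip], ...]. A call has 1 to 20 rows; each row shifts and turns the commanded pose from where the row before left it; what a row does not reach is not made up. A row lasts 1/12 s, in which the tool goes at most 41.7 mm and 7.16 degrees, less where a joint would pass 70% of its speed; a pose out of reach is approached as far as the arm can. A call is refused whole if a number of a shift passes 1 or a number of a turn 0.125, either way. A call with a gripper value outside its range is refused whole. The fingers move at their own pace and stop on an object; "squeeze" is the grip in N (left out, the last holds). Time passes only in rows, so rows that do not move let the fingers close. It gives the time, the measured TCP pose, the force, the opening and the grip force at its end, in the units of the state.
- arm.read_state(): the state, without advancing time (a new reading comes with each control period).
- arm.read_camera(name): name is "scene" or "top" or "wrist"; returns a dict with "image" (480x640x3 uint8, blue, green, red), "mtx" (3x3 intrinsics, pixels), "extrinsics" (4x4, takes a point from camera to world coordinates). Camera axes: x right, y up, looking along -z (the intrinsics and any distortion apply to the point x, -y, -z); pixel columns grow to the right and rows downward; lengths in m; the calibration is good to about 2 mm. A picture is of the moment at which its call begins. There is no depth.
- arm.finish_job(): hands the job in; it is judged then, once.
The state is a dict: "time_s": time; "joint_pos": joint angles; "joint_vel": joint speeds; "joint_efforts": joint torques, N m; "ee_pos": TCP position; "orientation": TCP orientation; "contact_force": force on the tool from outside, world axes, zero at the start; "torque": the same for the moment, N m; "grip_width": finger opening in m; "grasp_force": force on a finger pad.
Only numpy, scipy, OpenCV 4.12 (cv2) and the standard library are available. Lean on these libraries where they do the work, as an engineer would, in place of code of your own. Each camera call takes 0.05 s, during which the arm holds its last target. There are 200 camera calls.

### The job

Move the four pill bottles from the coasters on the flat tray into the four compartments of the plywood rack, one bottle to a compartment, in reverse order: seen from the robot, the bottle that stands leftmost on the tray goes into the rightmost compartment, and so on to the other end, so that someone sitting across the table reads them in the old order. Never tip a bottle over; at the end all four stand upright on the floors of their compartments, let go and still.

Things in the scene. Friction and masses are not known exactly. Their poses are not given: they have to be found in the camera images.
- bottle_small: Short thin pill bottle: straight upright amber cylinder, paper label, white cap; 32 mm across, 70 mm high in all, about 40 g, rigid, loose. Starts on coaster_round. Origin: centre of its underside, z up along its axis; yaw means nothing. Grip its side from above, fingers closing across the row, pads' middle about 42 mm above its underside.
- bottle_squat: Short wide pill bottle: straight upright amber cylinder, paper label, white cap; 50 mm across, 74 mm high in all, about 90 g, rigid, loose. Starts on coaster_square. Origin: centre of its underside, z up along its axis; yaw means nothing. Grip its side from above, fingers closing across the row, pads' middle about 46 mm above its underside.
- bottle_slim: Tall thin pill bottle: straight upright amber cylinder, paper label, white cap; 32 mm across, 100 mm high in all, about 60 g, rigid, loose. Starts on coaster_diamond. Origin: centre of its underside, z up along its axis; yaw means nothing. Grip its side from above, fingers closing across the row, pads' middle about 72 mm above its underside.
- bottle_large: Tall wide pill bottle: straight upright amber cylinder, paper label, white cap; 46 mm across, 96 mm high in all, about 110 g, rigid, loose. Starts on coaster_cross. Origin: centre of its underside, z up along its axis; yaw means nothing. Grip its side from above, fingers closing across the row, pads' middle about 68 mm above its underside.
- coaster_round: A dark slate coaster, round, 62 mm across, 5 mm thick, fixed on the tray: the place where bottle_small stands at the start. Origin: centre of its underside, 10 mm above the table; its top is 15 mm above the table.
- coaster_square: A dark slate coaster, square, 58 mm a side, 5 mm thick, fixed on the tray: the place where bottle_squat stands at the start. Origin: centre of its underside, 10 mm above the table; its top is 15 mm above the table.
- coaster_diamond: A dark slate coaster, square set cornerwise as a diamond, 47 mm a side, 5 mm thick, fixed on the tray: the place where bottle_slim stands at the start. Origin: centre of its underside, 10 mm above the table; its top is 15 mm above the table.
- coaster_cross: A dark slate coaster, cross-shaped, arms 34 mm wide, 64 mm over all, 5 mm thick, fixed on the tray: the place where bottle_large stands at the start. Origin: centre of its underside, 10 mm above the table; its top is 15 mm above the table.
- tray: Old tray: flat light wooden board, no rim, 76 mm deep (x), 312 wide (y), 10 thick, fixed; place and turn (a few degrees) vary, and it may be nearer or farther than the rack. Carries the coasters in a row along its y, at y = +112.5, +37.5, -37.5, -112.5 mm, in any order, a bottle on each. Origin: centre of its underside on the table, z up, y to the left seen from the robot.
- rack: New rack: low open plywood box, 81 mm deep (x), 306 wide (y), 18 high, fixed, walls and floor 6 thick; place and turn vary. Three dividers, as high as the walls, make four empty compartments 69 by 69 mm inside, centres at x = 0, y = +112.5, +37.5, -37.5, -112.5 mm, floor 6 mm above the table. Origin: centre of its underside on the table, z up, y to the left seen from the robot.
Not all that is in view belongs to the job. Leave any green or turquoise look-alike of the bottle_small alone.

How it is judged:
At the end, for the whole second after the job is handed in: Each bottle stands in the compartment mirror to its starting place (leftmost to rightmost and so on, told by its coaster): within 22 mm of its centre along the rack's x and y, within 4 mm of its floor, tilted under 0.1 rad, at rest (under 0.02 m/s and 0.2 rad/s) (((y of coaster_round in the frame of tray between 0.0975 and 0.1275 m and y of bottle_small in the frame of rack between -0.1345 and -0.0905 m) or (y of coaster_round in the frame of tray between 0.0225 and 0.0525 m and y of bottle_small in the frame of rack between -0.0595 and -0.0155 m) or (y of coaster_round in the frame of tray between -0.0525 and -0.0225 m and y of bottle_small in the frame of rack between 0.0155 and 0.0595 m) or (y of coaster_round in the frame of tray between -0.1275 and -0.0975 m and y of bottle_small in the frame of rack between 0.0905 and 0.1345 m)) and x of bottle_small in the frame of rack between -0.022 and 0.022 m and z of bottle_small in the frame of rack between 0.002 and 0.01 m and angle between each of bottle_small, bottle_squat, bottle_slim, bottle_large's own z axis and vertical below 0.1 rad and linear speed of each of bottle_small, bottle_squat, bottle_slim, bottle_large below 0.02 m/s and angular speed of each of bottle_small, bottle_squat, bottle_slim, bottle_large below 0.2 rad/s and ((y of coaster_square in the frame of tray between 0.0975 and 0.1275 m and y of bottle_squat in the frame of rack between -0.1345 and -0.0905 m) or (y of coaster_square in the frame of tray between 0.0225 and 0.0525 m and y of bottle_squat in the frame of rack between -0.0595 and -0.0155 m) or (y of coaster_square in the frame of tray between -0.0525 and -0.0225 m and y of bottle_squat in the frame of rack between 0.0155 and 0.0595 m) or (y of coaster_square in the frame of tray between -0.1275 and -0.0975 m and y of bottle_squat in the frame of rack between 0.0905 and 0.1345 m)) and x of bottle_squat in the frame of rack between -0.022 and 0.022 m and z of bottle_squat in the frame of rack between 0.002 and 0.01 m and ((y of coaster_diamond in the frame of tray between 0.0975 and 0.1275 m and y of bottle_slim in the frame of rack between -0.1345 and -0.0905 m) or (y of coaster_diamond in the frame of tray between 0.0225 and 0.0525 m and y of bottle_slim in the frame of rack between -0.0595 and -0.0155 m) or (y of coaster_diamond in the frame of tray between -0.0525 and -0.0225 m and y of bottle_slim in the frame of rack between 0.0155 and 0.0595 m) or (y of coaster_diamond in the frame of tray between -0.1275 and -0.0975 m and y of bottle_slim in the frame of rack between 0.0905 and 0.1345 m)) and x of bottle_slim in the frame of rack between -0.022 and 0.022 m and z of bottle_slim in the frame of rack between 0.002 and 0.01 m and ((y of coaster_cross in the frame of tray between 0.0975 and 0.1275 m and y of bottle_large in the frame of rack between -0.1345 and -0.0905 m) or (y of coaster_cross in the frame of tray between 0.0225 and 0.0525 m and y of bottle_large in the frame of rack between -0.0595 and -0.0155 m) or (y of coaster_cross in the frame of tray between -0.0525 and -0.0225 m and y of bottle_large in the frame of rack between 0.0155 and 0.0595 m) or (y of coaster_cross in the frame of tray between -0.1275 and -0.0975 m and y of bottle_large in the frame of rack between 0.0905 and 0.1345 m)) and x of bottle_large in the frame of rack between -0.022 and 0.022 m and z of bottle_large in the frame of rack between 0.002 and 0.01 m); the robot touches nothing.
It fails at once if bottle_small is tipped over (tilted more than 0.7 rad) (angle between bottle_small's own z axis and vertical above 0.7 rad).
It fails at once if bottle_squat is tipped over (tilted more than 0.7 rad) (angle between bottle_squat's own z axis and vertical above 0.7 rad).
It fails at once if bottle_slim is tipped over (tilted more than 0.7 rad) (angle between bottle_slim's own z axis and vertical above 0.7 rad).
It fails at once if bottle_large is tipped over (tilted more than 0.7 rad) (angle between bottle_large's own z axis and vertical above 0.7 rad).
It also fails if it takes over 106 s, if anything falls off the work surface, if the arm or the gripper's body presses on something with over 40 N, if the wrist force passes 120 N, or if a joint passes its speed limit or range.

## Working session

There is one attempt and no reset: what is moved stays moved. The work goes in short steps, Python scripts to look and compute and a tool call to move; the robot and the scene stay as the last step left them, time stands still between calls to the robot, and variables do not carry over. Pictures are saved under pics/ and viewed, at most 14 in all, crops included, and the job is handed in when it is done.

Besides the shell and the picture viewer there is one more tool, called after ">>>" as name([rows], argument=value, ...), one row to a line, values as JSON. play_rows: Moves the arm, as the interface text tells. Its arguments: {"type":"object","properties":{"series":{"type":"array","items":{"type":"array"}},"squeeze":{"type":"number"}},"required":["series"]}

```bash
mkdir -p pics; cat > h.py <<'E'
import numpy as np, cv2
from bench import arm
def snap(n,f):
    c=arm.read_camera(n); cv2.imwrite('pics/'+f,c['image']); np.savez('pics/'+f[:-4]+'.npz',K=c['mtx'],E=c['extrinsics']); return c
def pix2w(f,uv,z):
    d=np.load('pics/'+f[:-4]+'.npz'); K,E=d['K'],d['E']
    uv=np.atleast_2d(uv).astype(float); z=np.broadcast_to(z,len(uv))
    r=np.linalg.solve(K,np.c_[uv,np.ones(len(uv))].T).T*[1,-1,-1]
    r=r@E[:3,:3].T; o=E[:3,3]
    return o+r*((z-o[2])/r[:,2])[:,None]
def w2pix(f,P):
    d=np.load('pics/'+f[:-4]+'.npz'); K,E=d['K'],d['E']
    p=(np.atleast_2d(P)-E[:3,3])@E[:3,:3]; p=p*[1,-1,-1]; q=p@K.T
    return q[:,:2]/q[:,2:]
E
python3 - <<'E'
from h import *
snap('top','t1.png');snap('scene','s1.png')
s=arm.read_state();print(s)
d=np.load('pics/t1.npz');print(d['K'],d['E'])
E
```

```text
{'time_s': 0.1, 'joint_pos': array([-1.07979086,  0.50174644, -0.42680595,  1.55133911,  0.22081287,
        1.13830324, -0.21029492]), 'joint_vel': array([-0.00019255, -0.00182345, -0.00111817, -0.00258443,  0.00013193,
       -0.00013338, -0.00177121]), 'joint_efforts': array([-1.04489224e-02, -5.67869425e+01, -5.83787352e+00, -2.79911703e+01,
       -6.89444924e-02,  2.41694483e-02,  3.79691414e-05]), 'ee_pos': array([0.14670842, 0.63262636, 0.25078934]), 'orientation': array([ 1.13628647e-01,  9.93522910e-01, -8.61785168e-04, -1.22258373e-04]), 'contact_force': array([-0.40820429,  0.34013995, -0.36140058]), 'torque': array([-0.00760769, -0.02343149,  0.02253035]), 'grasp_force': 0.0, 'grip_width': 0.0918954464394556}
[[564.20981465   0.         316.84297683]
 [  0.         564.20981465 235.38726077]
 [  0.           0.           1.        ]] [[-0.0557638   0.97769181 -0.20250708  0.35560667]
 [-0.99843499 -0.05546552  0.00715209 -0.0107205 ]
 [-0.00423962  0.20258898  0.97925468  0.77454516]
 [ 0.          0.          0.          1.        ]]
```

View pics/t1.png

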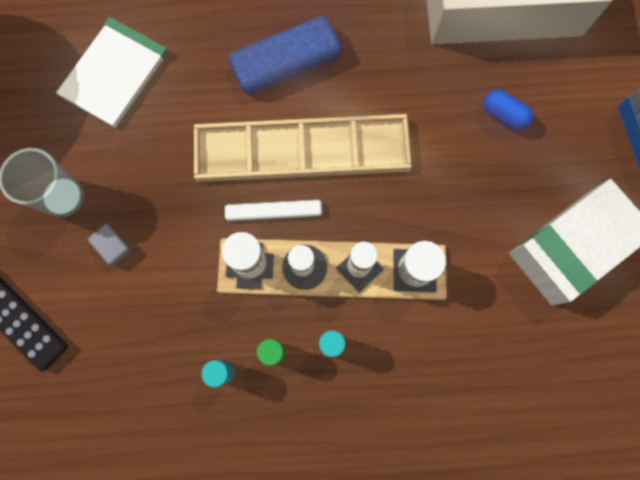

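View pics/s1.png

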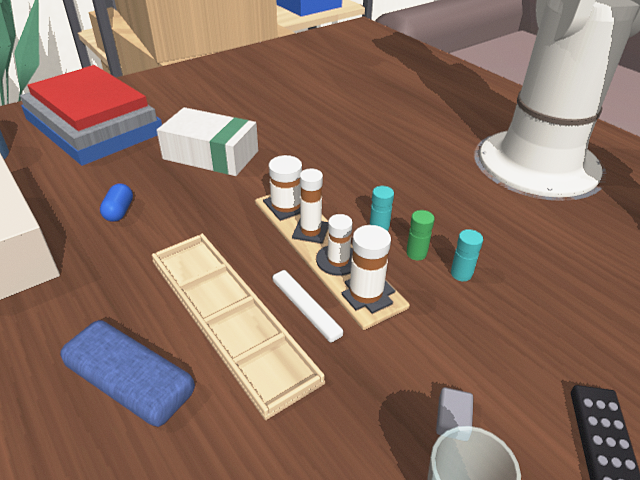

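Top view: +x is up and +y is left. The tray runs left to right large (241,251), small (301,260), slim (363,256), squat (424,261). The empty rack lies behind it, with corners near (194,124), (409,115), (411,178) and (195,182). Look-alikes stand nearer the robot at (215,374), (270,352) and (332,344). Next I'll fit the poses.

```bash
cat >> h.py <<'E'
def caps(f,seeds,im=None):
    im=cv2.imread('pics/'+f) if im is None else im
    hsv=cv2.cvtColor(im,cv2.COLOR_BGR2HSV); out=[]
    return hsv
def rect(dx,dy,z,p,c=(0,0)):
    a=np.array([[1,1],[1,-1],[-1,-1],[-1,1]])*[dx/2,dy/2]+c
    R=np.array([[np.cos(p[2]),-np.sin(p[2])],[np.sin(p[2]),np.cos(p[2])]])
    return np.c_[a@R.T+p[:2],np.full(4,z)]
E
python3 - <<'E'
from h import *
from scipy.optimize import least_squares
f='t1.png'; im=cv2.imread('pics/'+f)
rk=pix2w(f,[(194,124),(409,115)],.018); tr=pix2w(f,[(221,240),(446,246),(445,298),(219,293)],.01)
print('edge len',np.linalg.norm(rk[0]-rk[1]),np.linalg.norm(tr[0]-tr[1]),np.linalg.norm(tr[1]-tr[2]))
uv=np.array([(194,124),(409,115)]);tuv=np.array([(221,240),(446,246),(445,298),(219,293)])
pr=least_squares(lambda p:(w2pix(f,rect(.081,.306,.018,p)[:2])-uv).ravel(),[.6,0,0]).x
pt=least_squares(lambda p:(w2pix(f,rect(.076,.312,.01,p))-tuv).ravel(),[.45,0,0]); print(pt.fun.round(1)); pt=pt.x
print('rack',pr,'tray',pt)
S=4; x0,y0=185,105; big=cv2.resize(im[y0:y0+200,x0:x0+270],None,fx=3,fy=3,interpolation=cv2.INTER_CUBIC)
def dr(P,c): cv2.polylines(big,[np.round((w2pix(f,P)-[x0,y0]+.5)*3-.5).astype(int)],True,c,1)
dr(rect(.081,.306,.018,pr),(0,0,255)); dr(rect(.076,.312,.01,pt),(0,0,255))
for y in (.1125,.0375,-.0375,-.1125): dr(rect(.069,.069,.018,pr,(0,y)),(255,0,0))
R=np.array([[np.cos(pt[2]),-np.sin(pt[2])],[np.sin(pt[2]),np.cos(pt[2])]])
for n,y,h,d in (('large',.1125,.096,.046),('small',.0375,.07,.032),('slim',-.0375,.1,.032),('squat',-.1125,.074,.05)):
    c=R@[0,y]+pt[:2]; t=np.linspace(0,6.28,40)
    dr(np.c_[c[0]+d/2*np.cos(t),c[1]+d/2*np.sin(t),0*t+.015+h],(0,200,0)); print(n,c)
cv2.imwrite('pics/o1.png',big[:600,:800])
E
```

```text
edge len 0.307749264005682 0.31047957318340597 0.07163212779208242
[-0.7 -1.1  0.3 -1.6  2.5  1.6 -2.1  0.8]
rack [ 0.64175795 -0.00337875 -0.012984  ] tray [ 0.46581451 -0.03510945 -0.08140912]
large [0.47496292 0.07701796]
small [0.46886398 0.00226635]
slim [ 0.46276504 -0.07248526]
squat [ 0.4566661  -0.14723686]
```

View pics/o1.png

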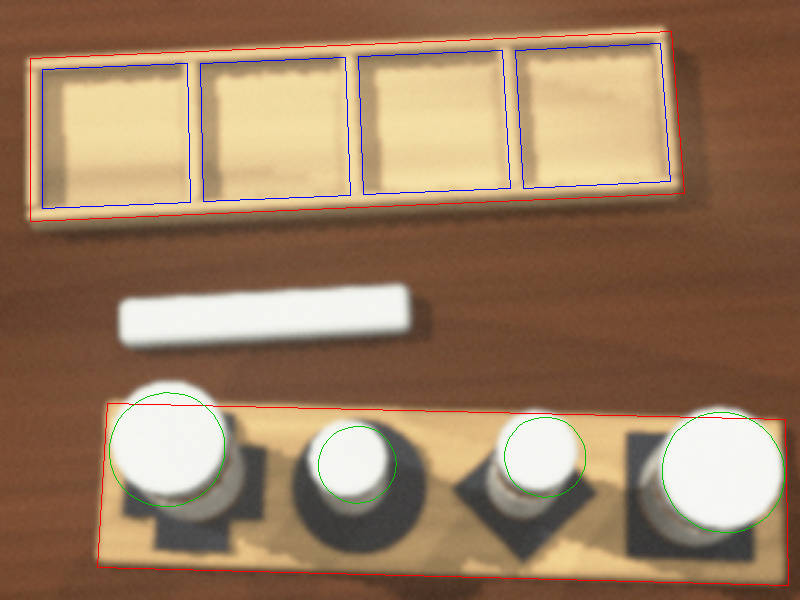

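The overlay matches the rack: its divider lines coincide. The tray outline is slightly off, and the cap centres sit about 4 mm farther than the tray-predicted circles, so I'll use the caps directly: crop px (168,437), (348,461), (540,452), (723,468).

```bash
python3 - <<'E'
from h import *
f='t1.png'
c=(np.array([(168,437),(348,461),(540,452),(723,468)])+.5)/3-.5+[185,105]
P=pix2w(f,c,np.array([.111,.085,.115,.089])); print(P.round(4), np.diff(P[:,:2],axis=0).round(4), np.hypot(*np.diff(P[:,:2],axis=0).T))
# same from the scene camera as check
g='s1.png'
print(w2pix(g,P).round(0))
pr=(.6418,-.0034,-.013)
R=np.array([[np.cos(pr[2]),-np.sin(pr[2])],[np.sin(pr[2]),np.cos(pr[2])]])
for y in (.1125,.0375,-.0375,-.1125): print('comp',(R@[0,y]+pr[:2]).round(4))
print(w2pix(g,rect(.081,.306,.018,pr)).round(0))
s=arm.read_state(); 
from scipy.spatial.transform import Rotation as Ro
print(Ro.from_quat(s['orientation']).as_matrix().round(3))
E
```

```text
[[ 0.4798  0.0763  0.111 ]
 [ 0.4704  0.0059  0.085 ]
 [ 0.4647 -0.0708  0.115 ]
 [ 0.4581 -0.1474  0.089 ]] [[-0.0094 -0.0705]
 [-0.0057 -0.0766]
 [-0.0066 -0.0767]] [0.07111682 0.07681695 0.07694732]
[[372. 235.]
 [341. 220.]
 [311. 173.]
 [285. 163.]]
comp [0.6433 0.1091]
comp [0.6423 0.0341]
comp [ 0.6413 -0.0409]
comp [ 0.6403 -0.1159]
[[264. 409.]
 [152. 251.]
 [204. 230.]
 [325. 372.]]
[[-0.974  0.226 -0.   ]
 [ 0.226  0.974 -0.002]
 [ 0.    -0.002 -1.   ]]
```

>>> play_rows([
  [[0.46,-0.77,-0.04],[0,0,-0.116],1],
  [[0.46,-0.77,-0.04],[0,0,-0.116],1],
  [[0.46,-0.77,-0.04],[0,0,-0.116],1],
  [[0.46,-0.77,-0.04],[0,0,-0.116],1],
  [[0.46,-0.77,-0.04],[0,0,-0.116],1],
  [[0.46,-0.77,-0.04],[0,0,-0.116],1],
  [[0.46,-0.77,-0.04],[0,0,-0.116],1],
  [[0.46,-0.77,-0.04],[0,0,-0.116],1],
  [[0.46,-0.77,-0.04],[0,0,-0.116],1],
  [[0.46,-0.77,-0.04],[0,0,-0.116],1],
  [[0.46,-0.77,-0.04],[0,0,-0.116],1],
  [[0.46,-0.77,-0.04],[0,0,-0.116],1],
  [[0.46,-0.77,-0.04],[0,0,0],1],
  [[0.46,-0.77,-0.04],[0,0,0],1],
  [[0.46,-0.77,-0.04],[0,0,0],1],
  [[0.46,-0.77,-0.04],[0,0,0],1],
  [[0.46,-0.77,-0.04],[0,0,0],1],
  [[0.46,-0.77,-0.04],[0,0,0],1],
  [[0,0,0],[0,0,0],1],
  [[0,0,0],[0,0,0],1],
], squeeze=15)

```text
time_s: 1.77
ee_pos: [0.4784, 0.0765, 0.2225]
orientation: [0.726, 0.688, -0.0, 0.0]
contact_force: [-0.6, 0.3, 0.0]
grip_width: 0.0917
grasp_force: 0.0
```

```bash
python3 - <<'E'
from h import *
from scipy.spatial.transform import Rotation as Ro
snap('wrist','w1.png'); s=arm.read_state()
M=Ro.from_quat(s['orientation']).as_matrix(); print(s['ee_pos'],M.round(3),s['joint_pos'].round(2),s['time_s'])
print('expected cap px',w2pix('w1.png',[[.4798,.0763,.111],[.4704,.0059,.085],[.4647,-.0708,.115]]).round(0))
print('lookalikes',pix2w('t1.png',[(215,374),(270,352),(332,344)],.07).round(3))
E
```

```text
[0.47763256 0.0784195  0.22248132] [[ 0.051  0.999 -0.001]
 [ 0.999 -0.051  0.   ]
 [-0.    -0.001 -1.   ]] [-0.34  0.21  0.13  2.   -0.03  0.93 -0.24] 1.8167
expected cap px [[327. 244.]
 [320. 315.]
 [318. 416.]]
lookalikes [[ 0.337  0.117  0.07 ]
 [ 0.359  0.049  0.07 ]
 [ 0.364 -0.027  0.07 ]]
```

View pics/w1.png

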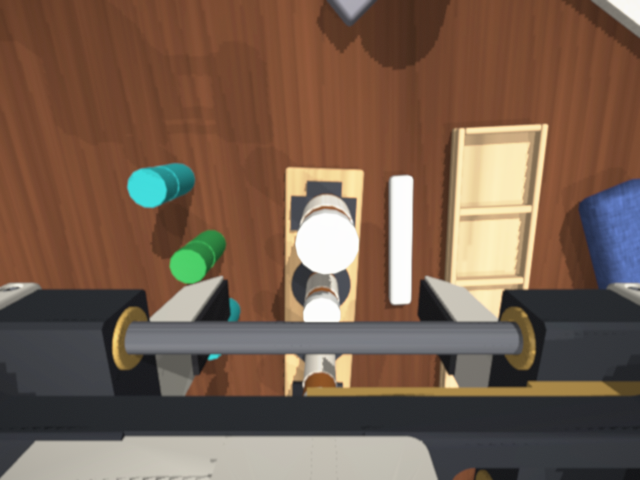

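The wrist view shows the large bottle's cap at (327,243); predicted was (327,244), so the positions agree. Descending to grasp.

>>> play_rows([
  [[0.05,-0.05,-0.6],[0,0,0],1],
  [[0,0,-0.6],[0,0,0],1],
  [[0,0,-0.6],[0,0,0],1],
  [[0,0,-0.6],[0,0,0],1],
  [[0,0,-0.5],[0,0,0],1],
  [[0,0,-0.3],[0,0,0],1],
  [[0,0,-0.14],[0,0,0],1],
  [[0,0,0],[0,0,0],1],
  [[0,0,0],[0,0,0],0.4],
  [[0,0,0],[0,0,0],0.4],
  [[0,0,0],[0,0,0],0.4],
  [[0,0,0],[0,0,0],0.4],
  [[0,0,0],[0,0,0],0.4],
  [[0,0,0],[0,0,0],0.4],
  [[0,0,0],[0,0,0],0.4],
  [[0,0,0],[0,0,0],0.4],
  [[0,0,0],[0,0,0],0.4],
  [[0,0,0],[0,0,0],0.4],
], squeeze=15)

```text
time_s: 3.32
ee_pos: [0.4801, 0.0768, 0.0895]
orientation: [0.724, 0.69, 0.0, 0.0]
contact_force: [-0.7, -0.5, 2.3]
grip_width: 0.0454
grasp_force: 15.0
```

>>> play_rows([
  [[0,0,0.2],[0,0,0],0.4],
  [[0,0,0.5],[0,0,0],0.4],
  [[0,0,0.7],[0,0,0],0.4],
  [[0,0,0.7],[0,0,0],0.4],
  [[0,0,0.6],[0,0,0],0.4],
  [[0,0,0.3],[0,0,0],0.4],
  [[0.2,-0.24,0],[0,0,0],0.4],
  [[0.35,-0.42,0],[0,0,0],0.4],
  [[0.45,-0.54,0],[0,0,0],0.4],
  [[0.5,-0.6,0],[0,0,0],0.4],
  [[0.5,-0.6,0],[0,0,0],0.4],
  [[0.5,-0.6,0],[0,0,0],0.4],
  [[0.5,-0.6,0],[0,0,0],0.4],
  [[0.45,-0.54,0],[0,0,0],0.4],
  [[0.35,-0.42,0],[0,0,0],0.4],
  [[0.2,-0.24,0],[0,0,0],0.4],
  [[0,0,0],[0,0,0],0.4],
  [[0,0,0],[0,0,0],0.4],
])

```text
time_s: 4.82
ee_pos: [0.6394, -0.1158, 0.209]
orientation: [0.725, 0.689, -0.0, -0.0]
contact_force: [0.1, 0.7, -1.6]
grip_width: 0.0451
grasp_force: 15.0
```

```bash
python3 - <<'E'
from h import *
snap('top','t2.png');s=arm.read_state(); print(s['ee_pos'],s['grip_width'],s['grasp_force'],s['time_s'])
E
```

```text
[ 0.63921994 -0.11451115  0.20901076] 0.045613146873918244 14.99945193529129 4.8667
```

View pics/t2.png

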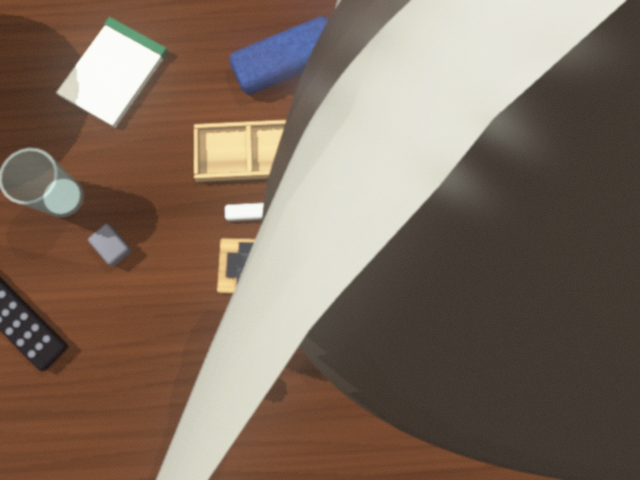

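The arm blocks the top view, leaving only the empty cross coaster visible near (240,262). The measured pose and grip are good, so I'm lowering.

>>> play_rows([
  [[0,0,-0.4],[0,0,0],0.4],
  [[0,0,-0.6],[0,0,0],0.4],
  [[0,0,-0.6],[0,0,0],0.4],
  [[0,0,-0.6],[0,0,0],0.4],
  [[0,0,-0.5],[0,0,0],0.4],
  [[0,0,-0.3],[0,0,0],0.4],
  [[0,0,-0.15],[0,0,0],0.4],
  [[0,0,-0.07],[0,0,0],0.4],
  [[0,0,0],[0,0,0],0.4],
  [[0,0,0],[0,0,0],0.4],
  [[0,0,0],[0,0,0],0.6],
  [[0,0,0],[0,0,0],0.7],
  [[0,0,0],[0,0,0],1],
  [[0,0,0],[0,0,0],1],
  [[0,0,0],[0,0,0],1],
  [[0,0,0],[0,0,0],1],
  [[0,0,0],[0,0,0],1],
])

```text
time_s: 6.28
ee_pos: [0.64, -0.1152, 0.0805]
orientation: [0.724, 0.69, 0.0, -0.0]
contact_force: [1.1, 0.1, -0.8]
grip_width: 0.0877
grasp_force: 0.0
```

>>> play_rows([
  [[0,0,0.5],[0,0,0],1],
  [[0,0,0.6],[0,0,0],1],
  [[0,0,0.6],[0,0,0],1],
  [[0,0,0.6],[0,0,0],1],
  [[0,0,0.6],[0,0,0],1],
  [[0,0,0.3],[0,0,0],1],
  [[-0.48,0.125,0],[0,0,0],1],
  [[-0.7,0.18,0],[0,0,0],1],
  [[-0.8,0.2,0],[0,0,0],1],
  [[-0.8,0.2,0],[0,0,0],1],
  [[-0.8,0.2,0],[0,0,0],1],
  [[-0.5,0.12,0],[0,0,0],1],
  [[-0.3,0.1,0],[0,0,0],1],
  [[0,0,0],[0,0,0],1],
  [[0,0,0],[0,0,0],1],
])

```text
time_s: 7.53
ee_pos: [0.4648, -0.07, 0.2086]
orientation: [0.724, 0.69, 0.0, 0.0]
contact_force: [0.3, 0.2, 0.1]
grip_width: 0.0918
grasp_force: 0.0
```

```bash
python3 - <<'E'
from h import *
snap('wrist','w2.png');s=arm.read_state(); print(s['ee_pos'],s['time_s'])
print('expected',w2pix('w2.png',[[.4704,.0059,.085],[.4647,-.0708,.115],[.4581,-.1474,.089],[.6403,-.1159,.102]]).round(0))
E
```

```text
[ 0.4656076  -0.07030595  0.20872961] 7.5833
expected [[327. 133.]
 [325. 253.]
 [321. 333.]
 [566. 294.]]
```

View pics/w2.png

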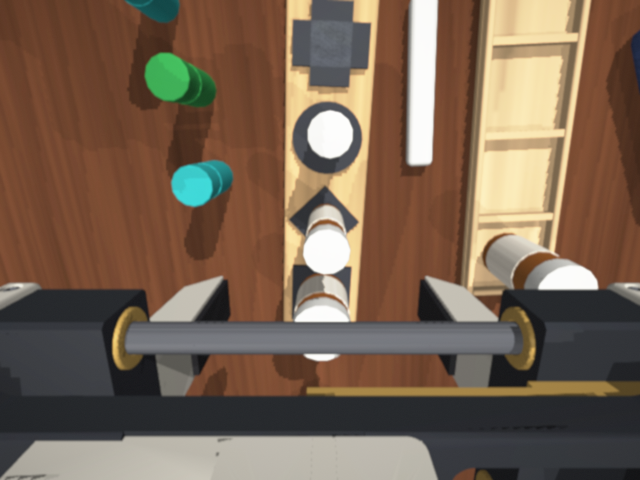

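The wrist view shows slim's cap at (326,250), against a predicted (325,253). The large bottle stands upright in the rightmost compartment near (560,283). Grasping slim.

>>> play_rows([
  [[0,0,-0.5],[0,0,0],1],
  [[0,0,-0.6],[0,0,0],1],
  [[0,0,-0.6],[0,0,0],1],
  [[0,0,-0.6],[0,0,0],1],
  [[0,0,-0.4],[0,0,0],1],
  [[0,0,-0.185],[0,0,0],1],
  [[0,0,0],[0,0,0],1],
  [[0,0,0],[0,0,0],0.25],
  [[0,0,0],[0,0,0],0.25],
  [[0,0,0],[0,0,0],0.25],
  [[0,0,0],[0,0,0],0.25],
  [[0,0,0],[0,0,0],0.25],
  [[0,0,0],[0,0,0],0.25],
  [[0,0,0],[0,0,0],0.25],
  [[0,0,0],[0,0,0],0.25],
  [[0,0,0],[0,0,0],0.25],
  [[0,0,0],[0,0,0],0.25],
  [[0,0,0],[0,0,0],0.25],
  [[0,0,0],[0,0,0],0.25],
])

```text
time_s: 9.17
ee_pos: [0.4648, -0.0702, 0.0932]
orientation: [0.724, 0.69, 0.0, 0.0]
contact_force: [-0.3, 0.0, 0.2]
grip_width: 0.0313
grasp_force: 15.0
```

>>> play_rows([
  [[0,0,0.2],[0,0,0],0.25],
  [[0,0,0.5],[0,0,0],0.25],
  [[0,0,0.7],[0,0,0],0.25],
  [[0,0,0.7],[0,0,0],0.25],
  [[0,0,0.6],[0,0,0],0.25],
  [[0,0,0.3],[0,0,0],0.25],
  [[0.2,0.12,0],[0,0,0],0.25],
  [[0.4,0.24,0],[0,0,0],0.25],
  [[0.55,0.32,0],[0,0,0],0.25],
  [[0.6,0.35,0],[0,0,0],0.25],
  [[0.6,0.35,0],[0,0,0],0.25],
  [[0.6,0.35,0],[0,0,0],0.25],
  [[0.55,0.33,0],[0,0,0],0.25],
  [[0.5,0.3,0],[0,0,0],0.25],
  [[0.3,0.18,0],[0,0,0],0.25],
  [[0.14,0.08,0],[0,0,0],0.25],
  [[0,0,0],[0,0,0],0.25],
  [[0,0,0],[0,0,0],0.25],
])

```text
time_s: 10.67
ee_pos: [0.6415, 0.0343, 0.2119]
orientation: [0.724, 0.69, -0.001, -0.001]
contact_force: [-0.6, 0.5, -0.7]
grip_width: 0.0316
grasp_force: 15.0
```

>>> play_rows([
  [[0,0,-0.4],[0,0,0],0.25],
  [[0,0,-0.6],[0,0,0],0.25],
  [[0,0,-0.6],[0,0,0],0.25],
  [[0,0,-0.6],[0,0,0],0.25],
  [[0,0,-0.5],[0,0,0],0.25],
  [[0,0,-0.3],[0,0,0],0.25],
  [[0,0,-0.13],[0,0,0],0.25],
  [[0,0,-0.07],[0,0,0],0.25],
  [[0,0,0],[0,0,0],0.25],
  [[0,0,0],[0,0,0],0.25],
  [[0,0,0],[0,0,0],0.45],
  [[0,0,0],[0,0,0],0.55],
  [[0,0,0],[0,0,0],0.75],
  [[0,0,0],[0,0,0],1],
  [[0,0,0],[0,0,0],1],
  [[0,0,0],[0,0,0],1],
  [[0,0,0],[0,0,0],1],
  [[0,0,0],[0,0,0],1],
])

```text
time_s: 12.17
ee_pos: [0.6423, 0.0346, 0.0851]
orientation: [0.724, 0.69, -0.0, -0.0]
contact_force: [-0.0, -0.6, 0.0]
grip_width: 0.0801
grasp_force: 0.0
```

>>> play_rows([
  [[0,0,0.5],[0,0,0],1],
  [[0,0,0.6],[0,0,0],1],
  [[0,0,0.6],[0,0,0],1],
  [[0,0,0.6],[0,0,0],1],
  [[0,0,0.6],[0,0,0],1],
  [[0,0,0.3],[0,0,0],1],
  [[-0.47,-0.08,0],[0,0,0],1],
  [[-0.7,-0.12,0],[0,0,0],1],
  [[-0.8,-0.13,0],[0,0,0],1],
  [[-0.8,-0.13,0],[0,0,0],1],
  [[-0.7,-0.12,0],[0,0,0],1],
  [[-0.5,-0.08,0],[0,0,0],1],
  [[-0.3,-0.05,0],[0,0,0],1],
  [[0,0,0],[0,0,0],1],
  [[0,0,0],[0,0,0],1],
])

```text
time_s: 13.42
ee_pos: [0.4715, 0.0062, 0.2132]
orientation: [0.724, 0.69, 0.0, 0.0]
contact_force: [-0.1, -0.0, -0.5]
grip_width: 0.0918
grasp_force: 0.0
```

```bash
python3 - <<'E'
from h import *
snap('wrist','w3.png');s=arm.read_state(); print(s['ee_pos'],s['time_s'])
print('expected',w2pix('w3.png',[[.4704,.0059,.085],[.4581,-.1474,.089],[.6423,.0341,.106]]).round(0))
E
```

```text
[0.47236638 0.00642879 0.21331359] 13.4667
expected [[323. 238.]
 [318. 408.]
 [574. 194.]]
```

View pics/w3.png

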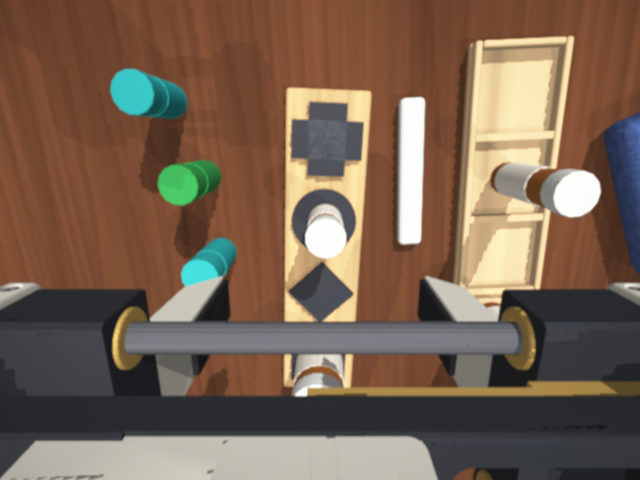

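Small's cap is at (326,236), predicted (323,238). Slim stands upright in the second compartment at (569,192). Grasping small.

>>> play_rows([
  [[0,0,-0.5],[0,0,0],1],
  [[0,0,-0.7],[0,0,0],1],
  [[0,0,-0.7],[0,0,0],1],
  [[0,0,-0.7],[0,0,0],1],
  [[0,0,-0.6],[0,0,0],1],
  [[0,0,-0.35],[0,0,0],1],
  [[0,0,-0.2],[0,0,0],1],
  [[0,0,0],[0,0,0],1],
  [[0,0,0],[0,0,0],0.25],
  [[0,0,0],[0,0,0],0.25],
  [[0,0,0],[0,0,0],0.25],
  [[0,0,0],[0,0,0],0.25],
  [[0,0,0],[0,0,0],0.25],
  [[0,0,0],[0,0,0],0.25],
  [[0,0,0],[0,0,0],0.25],
  [[0,0,0],[0,0,0],0.25],
  [[0,0,0],[0,0,0],0.25],
  [[0,0,0],[0,0,0],0.25],
  [[0,0,0],[0,0,0],0.25],
  [[0,0,0],[0,0,0],0.25],
])

```text
time_s: 15.13
ee_pos: [0.4715, 0.0062, 0.0631]
orientation: [0.724, 0.69, -0.0, -0.0]
contact_force: [-0.5, -0.1, 0.7]
grip_width: 0.0315
grasp_force: 15.0
```

>>> play_rows([
  [[0,0,0.2],[0,0,0],0.25],
  [[0,0,0.5],[0,0,0],0.25],
  [[0,0,0.7],[0,0,0],0.25],
  [[0,0,0.7],[0,0,0],0.25],
  [[0,0,0.6],[0,0,0],0.25],
  [[0,0,0.3],[0,0,0],0.25],
  [[0.2,-0.05,0],[0,0,0],0.25],
  [[0.4,-0.11,0],[0,0,0],0.25],
  [[0.55,-0.15,0],[0,0,0],0.25],
  [[0.6,-0.17,0],[0,0,0],0.25],
  [[0.6,-0.17,0],[0,0,0],0.25],
  [[0.6,-0.17,0],[0,0,0],0.25],
  [[0.55,-0.15,0],[0,0,0],0.25],
  [[0.4,-0.11,0],[0,0,0],0.25],
  [[0.25,-0.06,0],[0,0,0],0.25],
  [[0.1,-0.03,0],[0,0,0],0.25],
  [[0,0,0],[0,0,0],0.25],
  [[0,0,0],[0,0,0],0.25],
])

```text
time_s: 16.63
ee_pos: [0.6407, -0.0406, 0.1821]
orientation: [0.724, 0.69, -0.001, -0.001]
contact_force: [0.7, -0.1, -1.7]
grip_width: 0.0316
grasp_force: 15.0
```

>>> play_rows([
  [[0,0,-0.4],[0,0,0],0.25],
  [[0,0,-0.6],[0,0,0],0.25],
  [[0,0,-0.6],[0,0,0],0.25],
  [[0,0,-0.6],[0,0,0],0.25],
  [[0,0,-0.5],[0,0,0],0.25],
  [[0,0,-0.3],[0,0,0],0.25],
  [[0,0,-0.13],[0,0,0],0.25],
  [[0,0,-0.07],[0,0,0],0.25],
  [[0,0,0],[0,0,0],0.25],
  [[0,0,0],[0,0,0],0.25],
  [[0,0,0],[0,0,0],0.45],
  [[0,0,0],[0,0,0],0.55],
  [[0,0,0],[0,0,0],0.75],
  [[0,0,0],[0,0,0],1],
  [[0,0,0],[0,0,0],1],
  [[0,0,0],[0,0,0],1],
  [[0,0,0],[0,0,0],1],
  [[0,0,0],[0,0,0],1],
])

```text
time_s: 18.13
ee_pos: [0.6415, -0.0406, 0.0551]
orientation: [0.724, 0.69, -0.0, -0.0]
contact_force: [0.8, 0.2, -0.5]
grip_width: 0.0803
grasp_force: 0.0
```

>>> play_rows([
  [[0,0,0.5],[0,0,0],1],
  [[0,0,0.7],[0,0,0],1],
  [[0,0,0.8],[0,0,0],1],
  [[0,0,0.8],[0,0,0],1],
  [[0,0,0.7],[0,0,0],1],
  [[0,0,0.4],[0,0,0],1],
  [[-0.44,-0.26,0],[0,0,0],1],
  [[-0.65,-0.38,0],[0,0,0],1],
  [[-0.75,-0.43,0],[0,0,0],1],
  [[-0.75,-0.43,0],[0,0,0],1],
  [[-0.75,-0.43,0],[0,0,0],1],
  [[-0.6,-0.35,0],[0,0,0],1],
  [[-0.4,-0.24,0],[0,0,0],1],
  [[-0.25,-0.14,0],[0,0,0],1],
  [[0,0,0],[0,0,0],1],
  [[0,0,0],[0,0,0],1],
])

```text
time_s: 19.47
ee_pos: [0.4587, -0.1468, 0.2115]
orientation: [0.724, 0.689, 0.001, 0.0]
contact_force: [0.4, 0.5, -0.2]
grip_width: 0.0919
grasp_force: 0.0
```

```bash
python3 - <<'E'
from h import *
snap('wrist','w4.png');s=arm.read_state(); print(s['ee_pos'],s['time_s'])
print('expected',w2pix('w4.png',[[.4581,-.1474,.089],[.6423,.0341,.106],[.6413,-.0409,.076],[.6403,-.1159,.102]]).round(0))
E
```

```text
[ 0.45934258 -0.14627401  0.21146515] 19.5167
expected [[324. 240.]
 [639. -80.]
 [579.  75.]
 [588. 189.]]
```

View pics/w4.png

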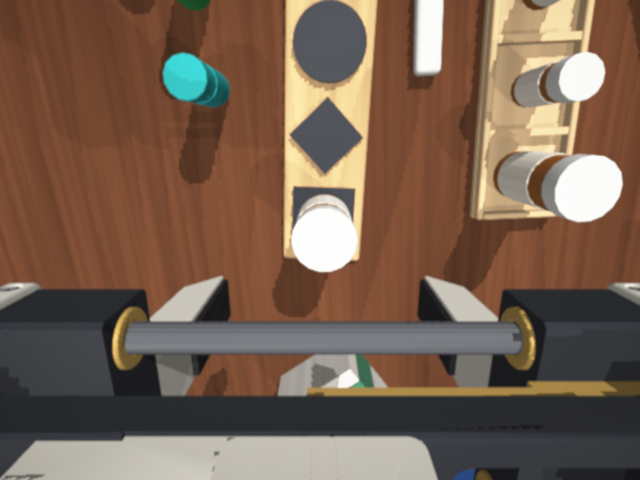

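Squat's cap is at (324,237), predicted (324,240). Small stands at (575,77) and large at (582,187), both upright in their compartments. Grasping squat.

>>> play_rows([
  [[0,0,-0.5],[0,0,0],1],
  [[0,0,-0.7],[0,0,0],1],
  [[0,0,-0.7],[0,0,0],1],
  [[0,0,-0.7],[0,0,0],1],
  [[0,0,-0.5],[0,0,0],1],
  [[0,0,-0.3],[0,0,0],1],
  [[0,0,-0.2],[0,0,0],1],
  [[0,0,0],[0,0,0],1],
  [[0,0,0],[0,0,0],0.4],
  [[0,0,0],[0,0,0],0.4],
  [[0,0,0],[0,0,0],0.4],
  [[0,0,0],[0,0,0],0.4],
  [[0,0,0],[0,0,0],0.4],
  [[0,0,0],[0,0,0],0.4],
  [[0,0,0],[0,0,0],0.4],
  [[0,0,0],[0,0,0],0.4],
  [[0,0,0],[0,0,0],0.4],
  [[0,0,0],[0,0,0],0.4],
])

```text
time_s: 21.02
ee_pos: [0.4583, -0.1471, 0.0674]
orientation: [0.724, 0.69, 0.0, 0.0]
contact_force: [-0.3, 0.3, 3.6]
grip_width: 0.0495
grasp_force: 15.0
```

>>> play_rows([
  [[0,0,0.2],[0,0,0],0.4],
  [[0,0,0.5],[0,0,0],0.4],
  [[0,0,0.7],[0,0,0],0.4],
  [[0,0,0.7],[0,0,0],0.4],
  [[0,0,0.6],[0,0,0],0.4],
  [[0,0,0.3],[0,0,0],0.4],
  [[0.15,0.21,0],[0,0,0],0.4],
  [[0.3,0.41,0],[0,0,0],0.4],
  [[0.42,0.58,0],[0,0,0],0.4],
  [[0.5,0.69,0],[0,0,0],0.4],
  [[0.5,0.69,0],[0,0,0],0.4],
  [[0.5,0.69,0],[0,0,0],0.4],
  [[0.5,0.69,0],[0,0,0],0.4],
  [[0.5,0.69,0],[0,0,0],0.4],
  [[0.45,0.63,0],[0,0,0],0.4],
  [[0.36,0.5,0],[0,0,0],0.4],
  [[0.3,0.42,0],[0,0,0],0.4],
  [[0.15,0.21,0],[0,0,0],0.4],
  [[0,0,0],[0,0,0],0.4],
  [[0,0,0],[0,0,0],0.4],
])

```text
time_s: 22.68
ee_pos: [0.6422, 0.1093, 0.1858]
orientation: [0.724, 0.69, -0.001, -0.0]
contact_force: [0.3, -1.3, -1.0]
grip_width: 0.0495
grasp_force: 15.0
```

>>> play_rows([
  [[0,0,-0.4],[0,0,0],0.4],
  [[0,0,-0.6],[0,0,0],0.4],
  [[0,0,-0.6],[0,0,0],0.4],
  [[0,0,-0.6],[0,0,0],0.4],
  [[0,0,-0.5],[0,0,0],0.4],
  [[0,0,-0.3],[0,0,0],0.4],
  [[0,0,-0.13],[0,0,0],0.4],
  [[0,0,-0.07],[0,0,0],0.4],
  [[0,0,0],[0,0,0],0.4],
  [[0,0,0],[0,0,0],0.4],
  [[0,0,0],[0,0,0],0.6],
  [[0,0,0],[0,0,0],0.7],
  [[0,0,0],[0,0,0],1],
  [[0,0,0],[0,0,0],1],
  [[0,0,0],[0,0,0],1],
  [[0,0,0],[0,0,0],1],
  [[0,0,0],[0,0,0],1],
])

```text
time_s: 24.1
ee_pos: [0.6432, 0.1095, 0.0592]
orientation: [0.724, 0.69, 0.0, -0.0]
contact_force: [-0.3, -0.5, 0.5]
grip_width: 0.0896
grasp_force: 0.0
```

Now I'll rise and move off to the left for a clear final look.

>>> play_rows([
  [[0,0,0.5],[0,0,0],1],
  [[0,0,0.7],[0,0,0],1],
  [[0,0,0.8],[0,0,0],1],
  [[0,0,0.8],[0,0,0],1],
  [[0,0,0.8],[0,0,0],1],
  [[0,0,0.6],[0,0,0],1],
  [[-0.3,0.6,0],[0,0,0],1],
  [[-0.4,0.8,0],[0,0,0],1],
  [[-0.4,0.8,0],[0,0,0],1],
  [[-0.4,0.8,0],[0,0,0],1],
  [[-0.4,0.8,0],[0,0,0],1],
  [[-0.4,0.8,0],[0,0,0],1],
  [[-0.4,0.8,0],[0,0,0],1],
  [[-0.4,0.8,0],[0,0,0],1],
  [[-0.4,0.8,0],[0,0,0],1],
  [[-0.4,0.6,0],[0,0,0],1],
  [[-0.2,0.4,0],[0,0,0],1],
  [[0,0,0],[0,0,0],1],
  [[0,0,0],[0,0,0],1],
])

```text
time_s: 25.68
ee_pos: [0.4781, 0.4305, 0.2269]
orientation: [0.723, 0.691, -0.0, -0.0]
contact_force: [-0.3, -0.9, -0.3]
grip_width: 0.0918
grasp_force: 0.0
```

```bash
python3 - <<'E'
from h import *
snap('top','t3.png');s=arm.read_state(); print(s['ee_pos'],s['time_s'])
print('expected',w2pix('t3.png',[[.6433,.1091,.080],[.6423,.0341,.106],[.6413,-.0409,.076],[.6403,-.1159,.102]]).round(0))
E
```

```text
[0.4794453  0.42875132 0.22694366] 25.7333
expected [[215. 133.]
 [271. 123.]
 [330. 129.]
 [389. 119.]]
```

View pics/t3.png

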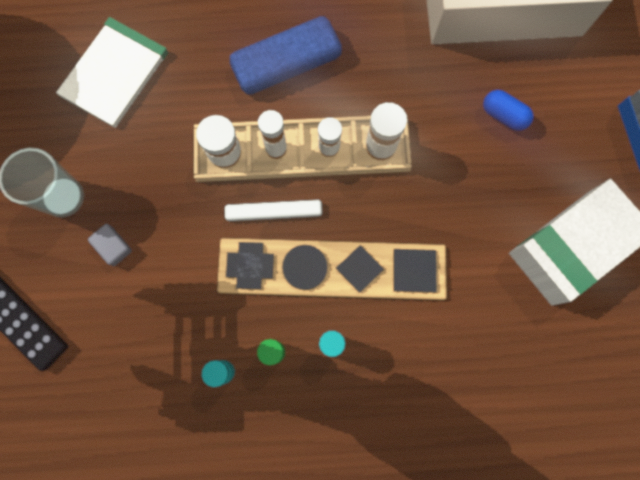

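All four caps, at (216,134), (271,125), (330,131) and (387,123), lie within 4 px (about 5 mm) of prediction. The order in the rack is squat, slim, small, large, and all are upright.

```bash
python3 -c "
from bench import arm
print(arm.finish_job())"
```

```text
the job is handed in; nothing more can be done
None
```

All four bottles stand upright in the rack in reverse order (squat, slim, small, large from the robot's left), let go, and the job was handed in at about 26 s; the hand-in call returned no verdict.

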